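# Box up the peeled potatoes

### The arm

A 6-joint arm with a two-finger parallel gripper is mounted at the origin on the work surface. World frame = base frame: x ahead of the robot, y to its left, z up, the work surface at z = 0. Lengths are in m, angles in rad, forces in N, time in s.
With the tool pointing down it reaches from about 0.35 to 0.975 m from the base axis. Payload 7.1 kg.
Tool frame: the origin (TCP) lies on the front face of the gripper's body, between the roots of the fingers; the fingertips stand r.tip_extent ahead of it and the grasp point (between the pads) lies 61 mm ahead of it (r.tip_extent is the distance from the TCP to the fingertips, in m); z points along the fingers, y is the line along which they close (so a half turn about z gives the same grasp; the last joint's range is limited). The gripper opens to 88 mm and grips with 3 to 60 N. Pads are 20 mm wide; open, the fingers measure 115 mm over their backs; the gripper's body (75 mm by 178 mm) begins 61 mm behind the grasp point.
Start: joints at [1.128, 0.423, 1.63, -0, 1.089, -0.019], TCP at [0.257, 0.57, 0.303] pointing down, gripper open.
Joint ranges: [-3, 3], [-0.9, 2.11], [0.09, 2.58], [-1.31, 4.45], [0.11, 2.69], [-2.54, 2.54]. Speed limits (rad/s): [2.39, 2.39, 3.01, 3.14, 3.14, 3.14].

### API

Orientations are given as a unit quaternion [x, y, z, w].
In Python, from cell import r, eyes, ticket gives the robot as it stands.
- The arm moves only by the shell command python3 -m pendant 'ROWS'. ROWS is JSON, a list of rows, each an object with "delta_pos": the shift along the world's x, y, z in mm, a list of three; "angular": the turn, a rotation vector about the world's x, y, z in degrees, a list of three; "claw": the finger opening in mm, from 0 to 87.8. In form: [{"delta_pos": [dx, dy, dz], "angular": [wx, wy, wz], "claw": claw}, ...]. A call has 1 to 5 rows; each row is the pose to reach, as a shift and turn from the pose commanded when the call began; what a row does not reach only later rows make up. A row lasts 1/8 s, in which the tool goes at most 62.5 mm and 10.7 degrees, less where a joint would pass 70% of its speed; a pose out of reach is approached as far as the arm can. A call with a gripper value outside its range is refused whole. The fingers move at their own pace and stop on an object; the grip force is fixed at half the most. Time passes only in rows, so rows that repeat a pose let the fingers close. It gives the time, the measured TCP pose, the force, the opening and the grip force at its end, in the units of the state.
- r.get_state(): the state, without advancing time (a new reading comes with each control period).
- eyes.snapshot(name): name is "scene" or "top"; returns a dict with "color" (400x640x3 uint8, red, green, blue), "vfov" (degrees; the focal length in pixels is half the picture's height over the tangent of half this angle, whatever the lens; pixels are square), "cx", "cy" (the principal point, pixels), "rvec" (rotation vector, rad) and "tvec" (3), from world to camera coordinates, as OpenCV has them. Camera axes: x right, y down, z forward; pixel columns grow to the right and rows downward; lengths in m; the calibration is good to about 2 mm. A picture is of the moment at which its call begins. There is no depth.
- ticket.sign_off(): hands the job in; it is judged then, once.
The state is a dict: "t": time; "q": joint angles; "dq": joint speeds; "joint_efforts": joint torques, N m; "tool_pos": TCP position; "orientation": TCP orientation; "ft_force": force on the tool from outside, world axes, zero at the start; "moment": the same for the moment, N m; "gripper_width": opening from 0.0 (shut) to 1.0 (fully open); "grasp_force": force on a finger pad.
Only numpy, scipy, OpenCV 4.12 (cv2) and the standard library are available. Lean on these libraries where they do the work, as an engineer would, in place of code of your own. Each camera call takes 0.05 s, during which the arm holds its last target. There are 200 camera calls.

### The job

The peeled potatoes are done: with the lid still down, flip both wire clips of the metal food box fully outward, then lift its lid right back until it rests on its stop, and with the lid open put every peeled potato from the board into the box. Then shut the lid fully and, last, swing both clips back over it until they are fully down. Leave the onion on the board and everything else on the table where it is.

Things in the scene. Friction and masses are not known exactly. Their poses are not given: they have to be found in the camera images.
- box: Metal food box fixed to the table, outside 200 (x) x 280 (y) x 85 mm (z), walls and floor 5 mm. Origin at the centre of its underside, z up; its lid hinges on the +x wall (away from the robot), the wire clips are on the +y and -y walls.
- lid (a joint): The box's flat hinged lid, 8 mm thick, lying on the rim: 0 shut, grows as the front edge is lifted, 1.75 rad on its stop (leaning back just past upright). The hinge is stiff enough to hold the lid up when it is more than about 45 degrees open; below that it sinks shut.
- lid_grip (a point): Middle of the lid's black handle bar: a round bar 10 mm thick and 90 mm long, along the box's y axis, on a post at each end, standing 45 mm off the lid's top face and 165 mm from the hinge line (moves with the lid).
- lid_hinge (a point): Middle of the lid's hinge line (parallel to the box's y axis), at the top of the box's +x wall, 85 mm above the box's underside.
- clip_left (a joint): Wire clip at the box's +y side, a U of 9 mm wire, 60 mm wide and reaching 50 mm in from its pivots: 0 shut (lying over the lid's edge), grows as it swings up and outward, 1.9 rad fully open. It stays where it is left.
- clip_left_bar (a point): Middle of the cross bar of the +y clip, 9 mm round and 60 mm long, along the box's x axis; shut, its centre is 15 mm above the lid's top face, with a low 6 mm wide ridge of the lid beneath it. Moves with the clip.
- clip_left_hinge (a point): Middle of the +y clip's pivot line (parallel to the box's x axis), 10 mm outside the box's +y wall, 90 mm above the box's underside.
- clip_right (a joint): Wire clip at the box's -y side, a U of 9 mm wire, 60 mm wide and reaching 50 mm in from its pivots: 0 shut (lying over the lid's edge), grows as it swings up and outward, 1.9 rad fully open. It stays where it is left.
- clip_right_bar (a point): Middle of the cross bar of the -y clip, 9 mm round and 60 mm long, along the box's x axis; shut, its centre is 15 mm above the lid's top face, with a low 6 mm wide ridge of the lid beneath it. Moves with the clip.
- clip_right_hinge (a point): Middle of the -y clip's pivot line (parallel to the box's x axis), 10 mm outside the box's -y wall, 90 mm above the box's underside.
- board: Brown chopping board fixed to the table, 320 (x) x 360 (y) x 10 mm. Origin at the centre of its underside.
- potato1: Peeled potato, pale yellow, oblong with rounded ends and pared sides, 76 mm long (its x axis), 46 mm wide, 40 mm high; origin at the centre of its flat underside. May be absent.
- potato2: Peeled potato, pale yellow, oblong with rounded ends and pared sides, 70 mm long (its x axis), 44 mm wide, 38 mm high; origin at the centre of its flat underside. May be absent.
- potato3: Peeled potato, pale yellow, oblong with rounded ends and pared sides, 80 mm long (its x axis), 48 mm wide, 42 mm high; origin at the centre of its flat underside. May be absent.
- potato4: Peeled potato, pale yellow, oblong with rounded ends and pared sides, 72 mm long (its x axis), 48 mm wide, 39 mm high; origin at the centre of its flat underside. May be absent.
- potato5: Peeled potato, pale yellow, oblong with rounded ends and pared sides, 78 mm long (its x axis), 45 mm wide, 41 mm high; origin at the centre of its flat underside. May be absent.
- onion: Peeled onion, round, 62 mm across and 60 mm high with a pointed top; origin under its centre. A bystander on the board among the potatoes.
- peeler: Green vegetable peeler lying flat, 140 mm long; a bystander. Origin at the centre of its underside.
- mug: White mug, 76 mm across and 92 mm high; a bystander. Origin at the centre of its underside.
- salt: Glass salt jar with steel cap, 54 mm across, 110 mm high; a bystander. Origin at the centre of its underside.
- soap: Washing-up bottle, 60 mm across, 200 mm high; a bystander. Origin at the centre of its underside.
- spoon: Spoon with wooden handle, lying, 200 mm long; a bystander. Origin at the centre of its underside.
Not all that is in view belongs to the job. Leave any black or orange look-alike of the potato2 alone. What is shaped like the potato4 but green or purple is not meant.

How it is judged:
By the outcome, as a careful person would: the job done as asked, in the order asked, and still so for the second after the job is handed in, with the robot touching nothing.
Of potato1, potato2, potato3, potato4, potato5 only 2 to 4 are there at a start; the rules pass over those that are not, and their reading is None.
At some moment in a run one of potato1, potato2, potato3, potato4, potato5 may be knocked a few centimetres aside while the robot is not near it.
Once in a run the grip may slacken for a moment while it holds something.
It also fails if it takes over 210 s, if anything falls off the work surface, if the arm or the gripper's body presses on something with over 40 N, if the wrist force passes 120 N, or if a joint passes its speed limit or range.

## Working session

There is one attempt and no reset: what is moved stays moved. The work goes in short steps, Python scripts to look and compute and a shell command to move; the robot and the scene stay as the last step left them, time stands still between calls to the robot, and variables do not carry over. Pictures are saved under pics/ and viewed, at most 14 in all, crops included, and the job is handed in when it is done.

```bash
mkdir -p pics; ls; python3 - <<'E'
from cell import r,eyes
import cv2
for n in("scene","top"):
    s=eyes.snapshot(n); cv2.imwrite(f"pics/{n}0.png",s["color"][:,:,::-1])
    print(n,{k:v for k,v in s.items() if k!="color"})
print(r.get_state(), r.tip_extent)
E
```

```text
pics
scene {'vfov': 53.61954185086855, 'cx': 315.18663819660947, 'cy': 200.3290002961181, 'rvec': array([ 2.1208909 ,  1.3947405 , -0.49999255]), 'tvec': array([-0.1778247 , -0.2639604 ,  1.66405526])}
top {'vfov': 50.66194830086559, 'cx': 319.1629599390368, 'cy': 202.2569462880606, 'rvec': array([ 2.1741157 , -2.13952715,  0.13047319]), 'tvec': array([0.00982068, 0.47213709, 1.43366507])}
{'t': 0.1, 'q': array([ 1.12802514e+00,  4.23782534e-01,  1.63060283e+00, -1.85877136e-05,
        1.08865968e+00, -1.89780537e-02]), 'dq': array([ 0.00173886, -0.00179068, -0.00209473, -0.0007761 ,  0.00077795,
       -0.00053854]), 'joint_efforts': array([-3.30125185e-04, -5.45617247e+01, -2.74321532e+01,  6.44658390e-02,
        1.88010262e-02, -7.20213461e-05]), 'tool_pos': array([0.25680745, 0.56935928, 0.30197229]), 'orientation': array([ 2.10310148e-01,  9.77634448e-01, -7.08810985e-04, -1.58161807e-04]), 'ft_force': array([0.73853184, 0.85150794, 0.02390605]), 'moment': array([-0.01198824, -0.00785656,  0.01309576]), 'grasp_force': 0.0, 'gripper_width': 1.0022144068618961} 0.08
```

View pics/scene0.png

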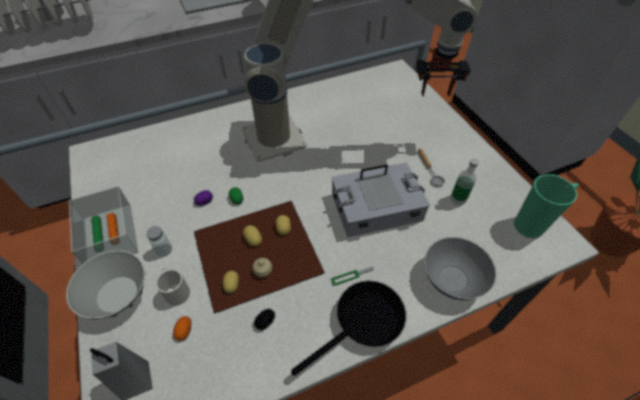

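View pics/top0.png

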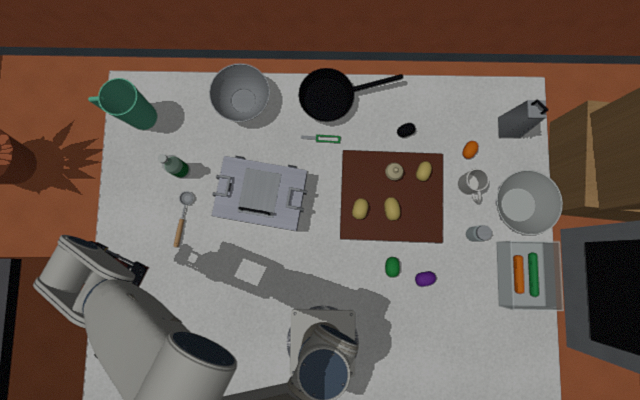

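```bash
cat > h.py <<'E'
import numpy as np,cv2
from scipy.spatial.transform import Rotation as R
from cell import r,eyes
def cam(n):
    s=eyes.snapshot(n); f=200/np.tan(np.radians(s["vfov"])/2)
    s["K"]=np.array([[f,0,s["cx"]],[0,f,s["cy"]],[0,0,1]]); s["R"]=R.from_rotvec(s["rvec"]).as_matrix(); return s
def ray(s,uv):
    d=s["R"].T@np.linalg.inv(s["K"])@np.array([*uv,1.]); return -s["R"].T@s["tvec"],d
def atz(s,uv,z):
    c,d=ray(s,uv); return c+d*(z-c[2])/d[2]
def proj(s,P):
    return cv2.projectPoints(np.array(P,float).reshape(-1,1,3),s["rvec"],s["tvec"],s["K"],None)[0].reshape(-1,2)
def crop(s,x0,y0,x1,y1,k,name):
    im=cv2.resize(s["color"][y0:y1,x0:x1,::-1],None,fx=k,fy=k,interpolation=cv2.INTER_CUBIC); cv2.imwrite("pics/"+name,im)
def st():
    s=r.get_state(); print(round(s["t"],2),(s["tool_pos"]*1000).round(1),R.from_quat(s["orientation"]).as_matrix().round(3).tolist(),s["ft_force"].round(1),round(s["gripper_width"]*88,1),round(s["grasp_force"],1),s["q"].round(2))
E
python3 - <<'E'
from h import *
s=cam("top")
crop(s,200,145,330,240,6,"box.png"); crop(s,335,145,450,245,5,"board.png")
for uv in [(361,209),(392,209),(424,171),(394,171)]: print(atz(s,uv,.02))
st()
E
```

```text
[ 0.45174632 -0.12838597  0.02      ]
[ 0.45346823 -0.23611918  0.02      ]
[ 0.5896079  -0.34923211  0.02      ]
[ 0.58793472 -0.24382388  0.02      ]
0.15 [256.8 569.4 302.1] [[-0.912, 0.411, -0.0], [0.411, 0.912, -0.001], [0.0, -0.001, -1.0]] [-0.3 -0.   0.1] 88.0 0.0 [ 1.13  0.42  1.63  0.    1.09 -0.02]
```

View pics/box.png

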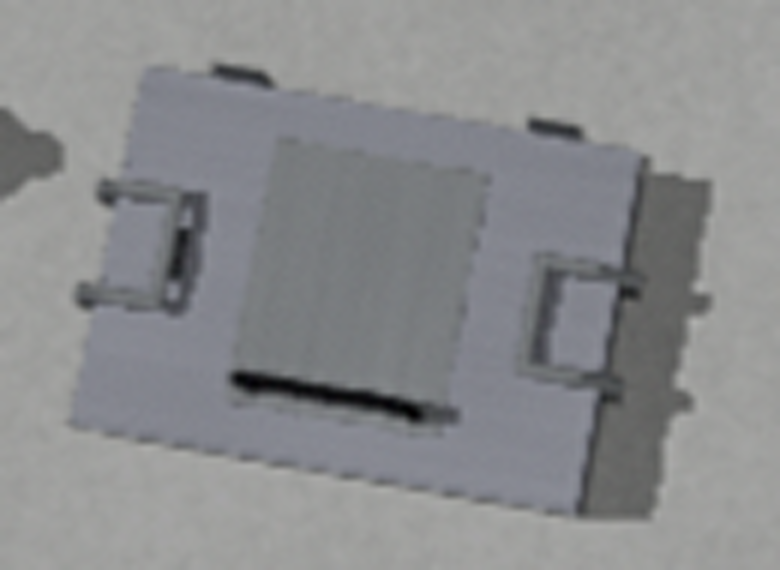

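View pics/board.png

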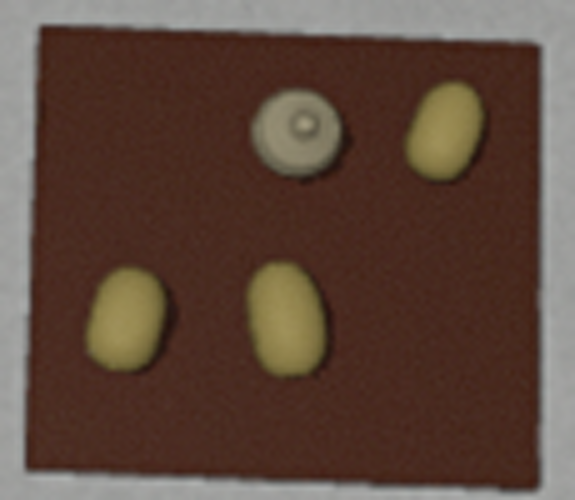

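```bash
python3 - <<'E'
from h import *
from scipy.optimize import least_squares
s=cam("top"); g=cam("scene")
px=np.array([(148,68),(642,155),(580,515),(72,425),(240,379),(440,412),(187,195),(165,302),(545,260),(528,372)],float)
px=(px+.5)/6-.5+[200,145]
B=np.array([(.1,.14,.093),(.1,-.14,.093),(-.1,-.14,.093),(-.1,.14,.093),(-.065,.045,.138),(-.065,-.045,.138),(.03,.1,.108),(-.03,.1,.108),(.03,-.1,.108),(-.03,-.1,.108)])
def W(p,B): c,q=np.cos(p[2]),np.sin(p[2]); return np.c_[c*B[:,0]-q*B[:,1]+p[0],q*B[:,0]+c*B[:,1]+p[1],B[:,2]]
f=least_squares(lambda p:(proj(s,W(p,B))-px).ravel(),[.5,.2,-.1],loss="soft_l1",f_scale=.5)
print("box",f.x,np.degrees(f.x[2])); print((proj(s,W(f.x,B))-px).round(2).tolist())
np.save("box.npy",f.x)
im=g["color"].copy()[:,:,::-1].copy(); k=6
c=cv2.resize(im[140:240,320:440],None,fx=k,fy=k,interpolation=cv2.INTER_CUBIC)
for p in proj(g,W(f.x,B)): cv2.circle(c,tuple(int(v) for v in ((p-[320,140]+.5)*k)),4,(0,0,255),1)
cv2.imwrite("pics/chk.png",c)
# potatoes
hsv=cv2.cvtColor(s["color"],cv2.COLOR_RGB2HSV); m=cv2.inRange(hsv,(18,90,90),(35,255,255)); m[:, :335]=0;m[:,450:]=0
n,l,stt,ce=cv2.connectedComponentsWithStats(m)
for i in range(1,n):
    if stt[i,4]<60: continue
    ys,xs=np.where(l==i); P=np.array([atz(s,(x,y),.03)[:2] for x,y in zip(xs,ys)])
    C=P.mean(0); w,v=np.linalg.eigh(np.cov(P.T)); 
    print(stt[i,4],(C*1000).round(1),"len/wid",(4*np.sqrt(w)*1000).round(1),"axis deg",np.degrees(np.arctan2(v[1,1],v[0,1])).round(1))
E
```

```text
box [ 0.49342617  0.21540241 -0.16049203] -9.19551585856254
[[0.16, 0.32], [-0.09, 0.22], [-0.68, -0.82], [0.53, -0.73], [0.31, 0.08], [-5.4, -0.5], [0.21, 0.65], [0.21, 0.55], [0.15, 0.33], [-0.39, -0.48]]
212 [ 588.9 -344.7] len/wid [47.4 71.1] axis deg 156.9
277 [ 454.4 -232.9] len/wid [51.9 82.2] axis deg -170.3
246 [ 452.3 -122. ] len/wid [51.3 73.8] axis deg 165.8
```

View pics/chk.png

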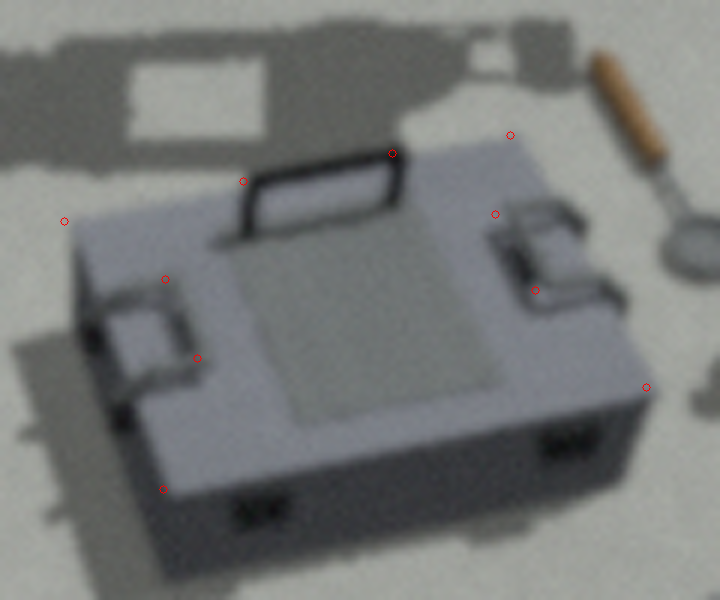

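```bash
python3 - <<'E'
from h import *
from scipy.optimize import least_squares
s=cam("top"); g=cam("scene")
def W(p,B): c,q=np.cos(p[2]),np.sin(p[2]); return np.c_[c*B[:,0]-q*B[:,1]+p[0],q*B[:,0]+c*B[:,1]+p[1],B[:,2]]
C=np.array([(.16,.18,.01),(.16,-.18,.01),(-.16,-.18,.01),(-.16,.18,.01)])
bt=(np.array([(40,26),(540,44),(540,488),(26,470)])+.5)/5-.5+[335,145]
B=np.array([(.1,.14,.093),(.1,-.14,.093),(-.1,-.14,.093),(-.1,.14,.093)])
xt=(np.array([(148,68),(642,155),(580,515),(72,425)])+.5)/6-.5+[200,145]
xs=(np.array([(655,393),(165,497),(76,221),(520,133)])+.5)/6-.5+[320,140]
for lab,cams,pts,M in [("board top",[s],[bt],C),("box top",[s],[xt],B),("box scene",[g],[xs],B),("box both",[s,g],[xt,xs],B)]:
    f=least_squares(lambda p:np.concatenate([(proj(c,W(p,M))-x).ravel() for c,x in zip(cams,pts)]),[.5,0,-.1])
    print(lab,f.x.round(4),f.fun.round(2))
# size-free estimate from top
print([ (atz(s,u,.01)*1000).round(0).tolist() for u in bt],[ (atz(s,u,.093)*1000).round(0).tolist() for u in xt])
E
```

```text
board top [ 0.5027 -0.2376 -0.0202] [-0.58 -0.68  0.57 -0.72  0.53  0.74 -0.52  0.56]
box top [ 0.4925  0.2153 -0.1585] [ 0.1   0.66 -0.11  0.39 -0.58 -0.62  0.59 -0.37]
box scene [ 0.4975  0.2183 -0.1684] [-0.06 -0.11  0.64 -0.97 -0.59  0.27 -0.04  1.07]
box both [ 0.4948  0.217  -0.1626] [-0.22 -0.15 -0.51 -0.09 -1.23 -1.17  0.03 -1.25 -0.8  -0.8   0.13 -1.31
 -1.36  0.04 -1.    0.54]
[[664.0, -63.0, 10.0], [656.0, -419.0, 10.0], [342.0, -413.0, 10.0], [348.0, -56.0, 10.0]] [[616.0, 338.0, 93.0], [571.0, 61.0, 93.0], [370.0, 91.0, 93.0], [415.0, 371.0, 93.0]]
```

```bash
python3 -m pendant '[{"delta_pos":[60,-60,0],"angular":[0,0,7],"claw":60},{"delta_pos":[120,-120,0],"angular":[0,0,15],"claw":60},{"delta_pos":[180,-180,0],"angular":[0,0,15],"claw":50},{"delta_pos":[220,-255,0],"angular":[0,0,15],"claw":40},{"delta_pos":[220,-255,-50],"angular":[0,0,15],"claw":40}]'
```

```text
t: 0.98
tool_pos: [0.4598, 0.3411, 0.2737]
orientation: [0.081, 0.997, 0.002, 0.002]
ft_force: [0.2, -0.2, -0.8]
gripper_width: 0.479
grasp_force: 0.0
```

```bash
python3 -m pendant '[{"delta_pos":[34,1,-30],"angular":[0,0,0],"claw":40},{"delta_pos":[34,1,-45],"angular":[0,0,0],"claw":40},{"delta_pos":[34,1,-45],"angular":[0,0,0],"claw":40}]'; python3 - <<'E'
from h import *
st(); s=cam("top"); g=cam("scene")
crop(g,360,120,450,210,5,"a.png"); crop(s,190,130,290,230,5,"b.png")
cv2.imwrite("pics/c1.png",np.hstack([cv2.resize(cv2.imread("pics/"+n),(400,450)) for n in("a.png","b.png")]))
q=r.get_state(); T=R.from_quat(q["orientation"]).as_matrix(); P=q["tool_pos"]
for n,y in(("tipL",.033),("tipR",-.033)):
  for c,o,k in((g,(360,120),(400/90,5)),(s,(190,130),(4,4.5))): print(n,((proj(c,[P+T@[0,y,.08]])[0]-o)*k).round(0))
E
```

```text
t: 1.35
tool_pos: [0.4904, 0.3427, 0.2255]
orientation: [0.081, 0.997, -0.001, -0.001]
ft_force: [-0.5, 0.2, -0.5]
gripper_width: 0.454
grasp_force: 0.0
1.35 [490.4 342.7 225.5] [[-0.987, 0.161, -0.003], [0.161, 0.987, -0.002], [0.003, -0.002, -1.0]] [-0.5  0.2 -0.5] 40.0 0.0 [ 0.59  0.48  1.74  0.    0.92 -0.82]
tipL [271. 229.]
tipL [ 68. 263.]
tipR [191. 246.]
tipR [149. 279.]
```

View pics/c1.png

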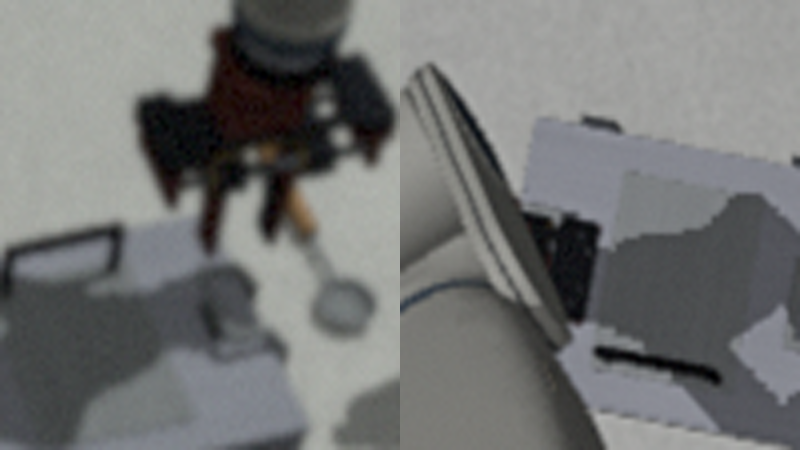

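```bash
python3 -m pendant '[{"delta_pos":[0,0,0],"angular":[0,0,0],"claw":40}]'
```

```text
t: 1.58
tool_pos: [0.4911, 0.3439, 0.2279]
orientation: [0.08, 0.997, 0.001, 0.001]
ft_force: [-0.8, 0.2, -0.0]
gripper_width: 0.455
grasp_force: 0.0
```

```bash
python3 -m pendant '[{"delta_pos":[18,-30,-30],"angular":[0,0,0],"claw":40},{"delta_pos":[18,-30,-50],"angular":[0,0,0],"claw":40},{"delta_pos":[18,-30,-50],"angular":[0,0,0],"claw":40},{"delta_pos":[18,-30,-50],"angular":[0,0,0],"claw":20},{"delta_pos":[18,-30,-50],"angular":[0,0,0],"claw":16}]'
```

```text
t: 2.2
tool_pos: [0.5096, 0.3139, 0.1778]
orientation: [0.081, 0.997, 0.0, 0.001]
ft_force: [0.3, 0.3, 0.5]
gripper_width: 0.262
grasp_force: 0.0
```

```bash
python3 -m pendant '[{"delta_pos":[0,0,0],"angular":[0,0,0],"claw":10},{"delta_pos":[0,0,0],"angular":[0,0,0],"claw":4},{"delta_pos":[0,0,0],"angular":[0,0,0],"claw":4}]'
```

```text
t: 2.58
tool_pos: [0.5103, 0.318, 0.1773]
orientation: [0.081, 0.997, 0.005, 0.002]
ft_force: [1.0, 23.7, -14.0]
gripper_width: 0.095
grasp_force: 30.0
```

```bash
python3 -m pendant '[{"delta_pos":[1,4,0],"angular":[0,0,0],"claw":4},{"delta_pos":[1,5,0],"angular":[0,0,0],"claw":4},{"delta_pos":[1,5,0],"angular":[0,0,0],"claw":4}]'
```

```text
t: 2.95
tool_pos: [0.5105, 0.3186, 0.177]
orientation: [0.081, 0.997, 0.001, 0.0]
ft_force: [-0.1, 6.4, -3.3]
gripper_width: 0.092
grasp_force: 30.0
```

```bash
python3 -m pendant '[{"delta_pos":[0,3.5,8],"angular":[0,0,0],"claw":4},{"delta_pos":[1.5,9,16],"angular":[0,0,0],"claw":4},{"delta_pos":[2.5,16,22.5],"angular":[0,0,0],"claw":4},{"delta_pos":[3.7,23,28],"angular":[0,0,0],"claw":4},{"delta_pos":[5,31.5,32],"angular":[0,0,0],"claw":4}]'
```

```text
t: 3.58
tool_pos: [0.5153, 0.3488, 0.2071]
orientation: [0.081, 0.997, -0.001, -0.0]
ft_force: [5.8, 1.5, -17.3]
gripper_width: 0.095
grasp_force: 30.0
```

```bash
python3 -m pendant '[{"delta_pos":[1.5,8.5,2.3],"angular":[0,0,0],"claw":4},{"delta_pos":[4.4,26.7,2.3],"angular":[0,0,0],"claw":4},{"delta_pos":[7.2,44,-4],"angular":[0,0,0],"claw":4},{"delta_pos":[9,55,-13],"angular":[0,0,0],"claw":4},{"delta_pos":[9,55,-13],"angular":[0,0,0],"claw":4}]'
```

```text
t: 4.2
tool_pos: [0.5244, 0.4009, 0.1965]
orientation: [0.08, 0.997, -0.005, -0.001]
ft_force: [-1.3, -23.8, 14.0]
gripper_width: 0.089
grasp_force: 30.0
```

```bash
python3 -m pendant '[{"delta_pos":[0,0,0],"angular":[0,0,0],"claw":25},{"delta_pos":[0,0,0],"angular":[0,0,0],"claw":40},{"delta_pos":[0,0,50],"angular":[0,0,0],"claw":40},{"delta_pos":[-9,-57,60],"angular":[0,0,0],"claw":40},{"delta_pos":[-18,-115,60],"angular":[0,0,0],"claw":40}]'; python3 -m pendant '[{"delta_pos":[-10,-57,0],"angular":[0,0,0],"claw":40},{"delta_pos":[-20,-115,0],"angular":[0,0,0],"claw":40},{"delta_pos":[-29,-170,0],"angular":[0,0,0],"claw":40},{"delta_pos":[-29,-170,-30],"angular":[0,0,0],"claw":40},{"delta_pos":[-29,-170,-30],"angular":[0,0,0],"claw":40}]'
```

```text
t: 4.82
tool_pos: [0.507, 0.2901, 0.2574]
orientation: [0.08, 0.997, 0.002, 0.002]
ft_force: [0.7, 0.0, 0.1]
gripper_width: 0.455
grasp_force: 0.0
t: 5.45
tool_pos: [0.477, 0.1194, 0.2249]
orientation: [0.081, 0.997, -0.0, -0.001]
ft_force: [0.5, 0.1, -0.3]
gripper_width: 0.455
grasp_force: 0.0
```

```bash
python3 -m pendant '[{"delta_pos":[0,0,-30],"angular":[0,0,0],"claw":40},{"delta_pos":[0,0,-47],"angular":[0,0,0],"claw":40},{"delta_pos":[0,0,-47],"angular":[0,0,0],"claw":25},{"delta_pos":[0,0,-47],"angular":[0,0,0],"claw":15},{"delta_pos":[0,0,-47],"angular":[0,0,0],"claw":12}]'; python3 -m pendant '[{"delta_pos":[0,0,0],"angular":[0,0,0],"claw":4},{"delta_pos":[0,0,0],"angular":[0,0,0],"claw":4},{"delta_pos":[0,0,0],"angular":[0,0,0],"claw":4}]'
```

```text
t: 6.08
tool_pos: [0.4781, 0.12, 0.1798]
orientation: [0.081, 0.997, 0.0, 0.001]
ft_force: [0.1, -0.1, 0.3]
gripper_width: 0.162
grasp_force: 0.0
t: 6.45
tool_pos: [0.4779, 0.1194, 0.1795]
orientation: [0.081, 0.997, 0.0, 0.001]
ft_force: [-1.1, -3.7, 7.0]
gripper_width: 0.097
grasp_force: 30.0
```

```bash
python3 -m pendant '[{"delta_pos":[0,-3.5,8],"angular":[0,0,0],"claw":4},{"delta_pos":[-1.5,-9,16],"angular":[0,0,0],"claw":4},{"delta_pos":[-2.5,-16,22.5],"angular":[0,0,0],"claw":4},{"delta_pos":[-3.7,-23,28],"angular":[0,0,0],"claw":4},{"delta_pos":[-5,-31.5,32],"angular":[0,0,0],"claw":4}]';python3 -m pendant '[{"delta_pos":[-1.5,-8.5,2.3],"angular":[0,0,0],"claw":4},{"delta_pos":[-4.4,-26.7,2.3],"angular":[0,0,0],"claw":4},{"delta_pos":[-7.2,-44,-4],"angular":[0,0,0],"claw":4},{"delta_pos":[-9,-55,-13],"angular":[0,0,0],"claw":4},{"delta_pos":[-9,-55,-13],"angular":[0,0,0],"claw":4}]'
```

```text
t: 7.08
tool_pos: [0.4731, 0.089, 0.2126]
orientation: [0.081, 0.997, 0.001, 0.001]
ft_force: [-0.8, 8.2, 8.1]
gripper_width: 0.088
grasp_force: 30.0
t: 7.7
tool_pos: [0.4653, 0.035, 0.1999]
orientation: [0.083, 0.997, 0.003, 0.002]
ft_force: [-0.0, 23.7, 15.7]
gripper_width: 0.093
grasp_force: 30.0
```

```bash
python3 -m pendant '[{"delta_pos":[0,0,0],"angular":[0,0,0],"claw":25},{"delta_pos":[0,0,0],"angular":[0,0,0],"claw":40},{"delta_pos":[0,0,50],"angular":[0,0,0],"claw":40},{"delta_pos":[-8,45,70],"angular":[0,0,-10],"claw":40},{"delta_pos":[-15,80,70],"angular":[0,0,-20],"claw":40}]';python3 -m pendant '[{"delta_pos":[-4,25,0],"angular":[0,0,-10],"claw":40},{"delta_pos":[-8,50,0],"angular":[0,0,-20],"claw":40},{"delta_pos":[-12,75,0],"angular":[0,0,-30],"claw":40},{"delta_pos":[-16,100,0],"angular":[0,0,-40],"claw":40},{"delta_pos":[-20,115,0],"angular":[0,0,-50],"claw":40}]';python3 -m pendant '[{"delta_pos":[0,0,0],"angular":[0,0,-10],"claw":40},{"delta_pos":[0,0,0],"angular":[0,0,-20],"claw":40},{"delta_pos":[0,0,0],"angular":[0,0,-20],"claw":40}]'; python3 -c "
from h import *
st()"
```

```text
t: 8.32
tool_pos: [0.4488, 0.1135, 0.2692]
orientation: [0.256, 0.967, 0.0, 0.001]
ft_force: [-0.5, 0.3, -0.8]
gripper_width: 0.456
grasp_force: 0.0
t: 8.95
tool_pos: [0.428, 0.2283, 0.2673]
orientation: [0.64, 0.768, -0.001, -0.0]
ft_force: [0.0, -0.5, -0.4]
gripper_width: 0.459
grasp_force: 0.0
t: 9.32
tool_pos: [0.4281, 0.2274, 0.2673]
orientation: [0.762, 0.648, -0.001, 0.0]
ft_force: [0.3, 0.1, -0.9]
gripper_width: 0.459
grasp_force: 0.0
9.32 [428.1 227.4 267.3] [[0.16, 0.987, -0.001], [0.987, -0.16, -0.001], [-0.001, -0.001, -1.0]] [ 0.3  0.1 -0.9] 40.4 0.0 [ 0.46  0.27  1.96 -0.    0.91  0.62]
```

```bash
python3 -m pendant '[{"delta_pos":[2,2,-40],"angular":[0,0,0],"claw":40},{"delta_pos":[2,2,-61],"angular":[0,0,0],"claw":40},{"delta_pos":[2,2,-61],"angular":[0,0,0],"claw":25},{"delta_pos":[2,2,-61],"angular":[0,0,0],"claw":15},{"delta_pos":[2,2,-61],"angular":[0,0,0],"claw":5}]'; python3 -m pendant '[{"delta_pos":[0,0,0],"angular":[0,0,0],"claw":5},{"delta_pos":[0,0,0],"angular":[0,0,0],"claw":5},{"delta_pos":[0,0,0],"angular":[0,0,0],"claw":5}]'
```

```text
t: 9.95
tool_pos: [0.431, 0.2302, 0.2078]
orientation: [0.762, 0.648, 0.001, 0.0]
ft_force: [-0.0, -1.3, 0.2]
gripper_width: 0.152
grasp_force: 0.0
t: 10.32
tool_pos: [0.4315, 0.2302, 0.2077]
orientation: [0.762, 0.648, 0.001, 0.001]
ft_force: [3.6, -3.0, 5.1]
gripper_width: 0.103
grasp_force: 30.0
```

```bash
python3 -m pendant '[{"delta_pos":[4.5,-0.7,14],"angular":[0,0,0],"claw":5},{"delta_pos":[11.5,-1.9,28],"angular":[0,0,0],"claw":5},{"delta_pos":[27.7,-4.5,53],"angular":[0,0,0],"claw":5},{"delta_pos":[48,-7.8,75.4],"angular":[0,0,0],"claw":5},{"delta_pos":[71.8,-11.6,93.6],"angular":[0,0,0],"claw":5}]'
```

```text
t: 10.95
tool_pos: [0.4999, 0.2191, 0.3011]
orientation: [0.762, 0.647, -0.002, -0.003]
ft_force: [-5.4, 4.3, 2.8]
gripper_width: 0.103
grasp_force: 30.0
```

```bash
python3 -m pendant '[{"delta_pos":[26.4,-4.3,13.9],"angular":[0,0,0],"claw":5},{"delta_pos":[54.9,-8.9,22.8],"angular":[0,0,0],"claw":5},{"delta_pos":[84.4,-13.7,26.6],"angular":[0,0,0],"claw":5},{"delta_pos":[114.2,-18.5,25.1],"angular":[0,0,0],"claw":5},{"delta_pos":[143.4,-23.3,18.4],"angular":[0,0,0],"claw":5}]'; python3 -m pendant '[{"delta_pos":[14,-2.2,-5.5],"angular":[0,0,0],"claw":5},{"delta_pos":[28,-4.5,-12],"angular":[0,0,0],"claw":5},{"delta_pos":[34,-5.5,-15.5],"angular":[0,0,0],"claw":5},{"delta_pos":[34,-5.5,-15.5],"angular":[0,0,0],"claw":5}]'
```

```text
t: 11.58
tool_pos: [0.646, 0.1951, 0.3198]
orientation: [0.762, 0.648, -0.0, -0.0]
ft_force: [-3.4, 1.5, 1.2]
gripper_width: 0.105
grasp_force: 30.0
t: 12.08
tool_pos: [0.676, 0.1905, 0.3058]
orientation: [0.762, 0.648, -0.003, -0.003]
ft_force: [-22.1, -1.1, 25.3]
gripper_width: 0.105
grasp_force: 30.0
```

```bash
python3 -m pendant '[{"delta_pos":[0,0,0],"angular":[0,0,0],"claw":18},{"delta_pos":[0,0,0],"angular":[0,0,0],"claw":28},{"delta_pos":[0,0,55],"angular":[0,0,0],"claw":28},{"delta_pos":[0,0,110],"angular":[0,0,0],"claw":28},{"delta_pos":[-20,-50,110],"angular":[0,0,-10],"claw":60}]'; python3 -m pendant '[{"delta_pos":[-30,-50,0],"angular":[0,0,-10],"claw":60},{"delta_pos":[-70,-90,0],"angular":[0,0,-20],"claw":68},{"delta_pos":[-120,-130,0],"angular":[0,0,-30],"claw":68},{"delta_pos":[-160,-170,-40],"angular":[0,0,-40],"claw":68},{"delta_pos":[-200,-200,-80],"angular":[0,0,-50],"claw":68}]';  python3 - <<'E'
from h import *
st(); s=cam("top"); g=cam("scene")
cv2.imwrite("pics/c2.png",np.vstack([np.hstack([g["color"][80:360,100:500,::-1],s["color"][80:360,150:550,::-1]])]))
hsv=cv2.cvtColor(s["color"],cv2.COLOR_RGB2HSV); m=cv2.inRange(hsv,(18,90,60),(35,255,255)); m[:, :335]=0;m[:,450:]=0
n,l,stt,ce=cv2.connectedComponentsWithStats(m)
for i in range(1,n):
    if stt[i,4]>30: print(stt[i,4],ce[i],atz(s,ce[i],.03))
E
```

```text
t: 12.7
tool_pos: [0.6618, 0.1418, 0.418]
orientation: [0.816, 0.579, 0.004, 0.002]
ft_force: [0.9, -0.9, 0.4]
gripper_width: 0.394
grasp_force: 0.0
t: 13.32
tool_pos: [0.4644, -0.0569, 0.3386]
orientation: [0.984, 0.177, 0.001, 0.0]
ft_force: [1.0, -1.0, -0.6]
gripper_width: 0.772
grasp_force: 0.0
13.32 [464.4 -56.9 338.6] [[0.937, 0.348, 0.002], [0.348, -0.937, -0.0], [0.002, 0.001, -1.0]] [ 1.  -1.  -0.6] 68.0 0.0 [-0.15  0.14  1.93 -0.    1.07  1.07]
236 [423.55084746 170.83898305] [ 0.5881207  -0.34519489  0.03      ]
194 [359.71134021 206.56701031] [ 0.45903889 -0.12293485  0.03      ]
283 [391.93286219 208.66431095] [ 0.45352815 -0.23418954  0.03      ]
```

View pics/c2.png

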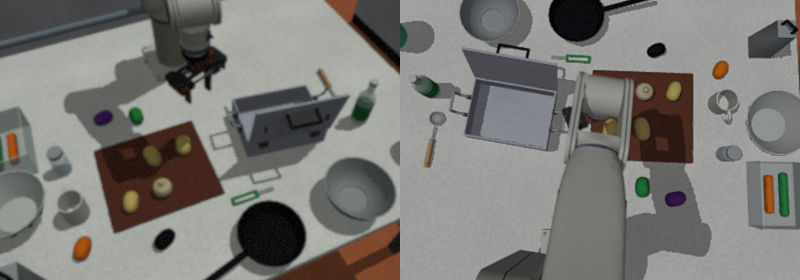

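```bash
python3 -m pendant '[{"delta_pos":[-6,-40,-40],"angular":[0,0,-10],"claw":68},{"delta_pos":[-11,-62,-90],"angular":[0,0,-20],"claw":68},{"delta_pos":[-11,-62,-140],"angular":[0,0,-30],"claw":68},{"delta_pos":[-11,-62,-175],"angular":[0,0,-35],"claw":68},{"delta_pos":[-11,-62,-175],"angular":[0,0,-35],"claw":68}]'
```

```text
t: 14.05
tool_pos: [0.4541, -0.1173, 0.1623]
orientation: [0.992, -0.123, -0.002, -0.0]
ft_force: [-0.1, -0.1, 0.1]
gripper_width: 0.774
grasp_force: 0.0
```

```bash
python3 -m pendant '[{"delta_pos":[0,-1,-45],"angular":[0,0,0],"claw":68},{"delta_pos":[0,-1,-67],"angular":[0,0,0],"claw":68},{"delta_pos":[0,-1,-67],"angular":[0,0,0],"claw":50},{"delta_pos":[0,-1,-67],"angular":[0,0,0],"claw":35},{"delta_pos":[0,-1,-67],"angular":[0,0,0],"claw":30}]';python3 -m pendant '[{"delta_pos":[0,0,0],"angular":[0,0,0],"claw":30},{"delta_pos":[0,0,0],"angular":[0,0,0],"claw":30}]'
```

```text
t: 14.68
tool_pos: [0.4558, -0.119, 0.0987]
orientation: [0.992, -0.124, 0.002, 0.0]
ft_force: [-0.1, 0.3, 4.2]
gripper_width: 0.542
grasp_force: 30.0
t: 14.92
tool_pos: [0.4558, -0.119, 0.0987]
orientation: [0.992, -0.124, 0.002, 0.0]
ft_force: [0.3, 0.7, 8.6]
gripper_width: 0.537
grasp_force: 30.0
```

```bash
python3 -m pendant '[{"delta_pos":[0,0,50],"angular":[0,0,0],"claw":30},{"delta_pos":[0,0,110],"angular":[0,0,0],"claw":30},{"delta_pos":[0,20,165],"angular":[0,0,10],"claw":30},{"delta_pos":[5,70,165],"angular":[0,0,20],"claw":30},{"delta_pos":[10,120,165],"angular":[0,0,30],"claw":30}]';python3 -m pendant '[{"delta_pos":[7,50,0],"angular":[0,0,10],"claw":30},{"delta_pos":[14,100,0],"angular":[0,0,20],"claw":30},{"delta_pos":[21,150,0],"angular":[0,0,30],"claw":30},{"delta_pos":[28,200,0],"angular":[0,0,40],"claw":30},{"delta_pos":[33,250,0],"angular":[0,0,50],"claw":30}]'
```

```text
t: 15.55
tool_pos: [0.4648, 0.0022, 0.264]
orientation: [0.99, 0.139, 0.002, 0.0]
ft_force: [0.4, 0.2, -0.8]
gripper_width: 0.542
grasp_force: 30.0
t: 16.18
tool_pos: [0.4975, 0.2529, 0.2629]
orientation: [0.838, 0.545, 0.0, 0.0]
ft_force: [0.8, 0.4, -1.5]
gripper_width: 0.542
grasp_force: 30.0
```

```bash
python3 -m pendant '[{"delta_pos":[3,50,0],"angular":[0,0,10],"claw":30},{"delta_pos":[3,53,0],"angular":[0,0,15],"claw":30},{"delta_pos":[3,53,0],"angular":[0,0,15],"claw":30}]'
```

```text
t: 16.55
tool_pos: [0.5001, 0.3047, 0.2625]
orientation: [0.762, 0.648, 0.0, 0.0]
ft_force: [0.4, -0.6, -1.5]
gripper_width: 0.546
grasp_force: 30.0
```

```bash
python3 -m pendant '[{"delta_pos":[0,0,-60],"angular":[0,0,0],"claw":30},{"delta_pos":[0,0,-120],"angular":[0,0,0],"claw":30},{"delta_pos":[0,0,-150],"angular":[0,0,0],"claw":30},{"delta_pos":[0,0,-162],"angular":[0,0,0],"claw":30},{"delta_pos":[0,0,-162],"angular":[0,0,0],"claw":30}]'
```

```text
t: 17.18
tool_pos: [0.5007, 0.3038, 0.1003]
orientation: [0.762, 0.647, -0.0, -0.0]
ft_force: [-0.4, 0.1, -0.8]
gripper_width: 0.539
grasp_force: 30.0
```

```bash
python3 -m pendant '[{"delta_pos":[0,0,0],"angular":[0,0,0],"claw":50},{"delta_pos":[0,0,0],"angular":[0,0,0],"claw":66},{"delta_pos":[0,0,60],"angular":[0,0,0],"claw":68},{"delta_pos":[0,0,120],"angular":[0,0,0],"claw":68},{"delta_pos":[0,0,180],"angular":[0,0,0],"claw":68}]'
```

```text
t: 17.8
tool_pos: [0.5004, 0.3042, 0.283]
orientation: [0.762, 0.648, 0.001, 0.0]
ft_force: [0.5, -1.2, 1.0]
gripper_width: 0.776
grasp_force: 0.0
```

```bash
cat >> h.py <<'E'
def blobs():
    s=cam("top"); hsv=cv2.cvtColor(s["color"],cv2.COLOR_RGB2HSV); m=cv2.inRange(hsv,(18,90,60),(35,255,255)); m[:145]=0; m[260:]=0; m[:,:205]=0;m[:,470:]=0
    n,l,t,ce=cv2.connectedComponentsWithStats(m)
    for i in range(1,n):
        if t[i,4]<30: continue
        ys,xs=np.where(l==i); P=np.array([atz(s,(x,y),.03)[:2] for x,y in zip(xs,ys)])
        w,v=np.linalg.eigh(np.cov(P.T)); print(t[i,4],(P.mean(0)*1000).round(1),"axis",np.degrees(np.arctan2(v[1,1],v[0,1])).round(1),(4000*np.sqrt(w)).round(0))
E
python3 -c "
from h import *
blobs()"
python3 -m pendant '[{"delta_pos":[-5,-60,0],"angular":[0,0,-10],"claw":68},{"delta_pos":[-10,-120,0],"angular":[0,0,-20],"claw":68},{"delta_pos":[-15,-180,0],"angular":[0,0,-30],"claw":68},{"delta_pos":[-20,-240,0],"angular":[0,0,-40],"claw":68},{"delta_pos":[-25,-300,0],"angular":[0,0,-50],"claw":68}]'
```

```text
235 [ 588.1 -345. ] axis 157.1 [50. 75.]
69 [502.3 282.3] axis -149.3 [25. 48.]
296 [ 454.3 -233.4] axis -170.8 [54. 84.]
t: 18.48
tool_pos: [0.4753, 0.0025, 0.2811]
orientation: [0.965, 0.262, 0.001, 0.0]
ft_force: [0.7, 1.0, -0.0]
gripper_width: 0.774
grasp_force: 0.0
```

```bash
python3 -m pendant '[{"delta_pos":[-5,-60,0],"angular":[0,0,-10],"claw":68},{"delta_pos":[-10,-120,-20],"angular":[0,0,-21],"claw":68},{"delta_pos":[-15,-175,-50],"angular":[0,0,-21],"claw":68},{"delta_pos":[-20,-225,-80],"angular":[0,0,-21],"claw":68},{"delta_pos":[-20,-234,-120],"angular":[0,0,-21],"claw":68}]'; python3 -m pendant '[{"delta_pos":[0,0,-40],"angular":[0,0,0],"claw":68},{"delta_pos":[0,0,-66],"angular":[0,0,0],"claw":68},{"delta_pos":[0,0,-66],"angular":[0,0,0],"claw":68},{"delta_pos":[0,0,-66],"angular":[0,0,0],"claw":45},{"delta_pos":[0,0,-66],"angular":[0,0,0],"claw":30}]'; python3 -m pendant '[{"delta_pos":[0,0,0],"angular":[0,0,0],"claw":30},{"delta_pos":[0,0,0],"angular":[0,0,0],"claw":30}]'
```

```text
t: 19.1
tool_pos: [0.4562, -0.2332, 0.1606]
orientation: [0.997, 0.083, 0.002, 0.001]
ft_force: [0.2, -0.2, -0.2]
gripper_width: 0.775
grasp_force: 0.0
t: 19.73
tool_pos: [0.4564, -0.2301, 0.0956]
orientation: [0.996, 0.085, 0.001, 0.001]
ft_force: [0.6, -0.0, -0.4]
gripper_width: 0.588
grasp_force: 0.3
t: 19.98
tool_pos: [0.4564, -0.2302, 0.0955]
orientation: [0.996, 0.085, 0.001, 0.001]
ft_force: [0.2, 1.1, 8.7]
gripper_width: 0.541
grasp_force: 30.0
```

```bash
python3 -m pendant '[{"delta_pos":[0,0,50],"angular":[0,0,0],"claw":30},{"delta_pos":[0,0,110],"angular":[0,0,0],"claw":30},{"delta_pos":[0,20,168],"angular":[0,0,10],"claw":30},{"delta_pos":[5,75,168],"angular":[0,0,20],"claw":30},{"delta_pos":[10,130,168],"angular":[0,0,30],"claw":30}]';python3 -m pendant '[{"delta_pos":[4,60,0],"angular":[0,0,10],"claw":30},{"delta_pos":[8,120,0],"angular":[0,0,20],"claw":30},{"delta_pos":[12,180,0],"angular":[0,0,30],"claw":30},{"delta_pos":[17,240,0],"angular":[0,0,40],"claw":30},{"delta_pos":[20,295,0],"angular":[0,0,41],"claw":30}]'; python3 -m pendant '[{"delta_pos":[1,24,0],"angular":[0,0,0],"claw":30},{"delta_pos":[1,24,0],"angular":[0,0,0],"claw":30}]'
```

```text
t: 20.6
tool_pos: [0.4657, -0.0987, 0.2637]
orientation: [0.94, 0.342, 0.001, 0.001]
ft_force: [0.9, -0.4, -0.9]
gripper_width: 0.54
grasp_force: 30.0
t: 21.22
tool_pos: [0.4853, 0.1974, 0.2627]
orientation: [0.761, 0.649, 0.0, 0.0]
ft_force: [1.2, -0.6, -1.8]
gripper_width: 0.539
grasp_force: 30.0
t: 21.48
tool_pos: [0.4862, 0.2207, 0.2624]
orientation: [0.761, 0.649, 0.0, 0.0]
ft_force: [0.2, -0.2, -0.7]
gripper_width: 0.539
grasp_force: 30.0
```

```bash
python3 -m pendant '[{"delta_pos":[0,-6,-50],"angular":[0,0,0],"claw":30},{"delta_pos":[0,-6,-110],"angular":[0,0,0],"claw":30},{"delta_pos":[0,-6,-150],"angular":[0,0,0],"claw":30},{"delta_pos":[0,-6,-163],"angular":[0,0,0],"claw":30},{"delta_pos":[0,-6,-163],"angular":[0,0,0],"claw":30}]'; python3 -m pendant '[{"delta_pos":[0,0,0],"angular":[0,0,0],"claw":50},{"delta_pos":[0,0,0],"angular":[0,0,0],"claw":66},{"delta_pos":[0,0,60],"angular":[0,0,0],"claw":68},{"delta_pos":[0,0,120],"angular":[0,0,0],"claw":68},{"delta_pos":[0,0,180],"angular":[0,0,0],"claw":68}]'; python3 -c "
from h import *
blobs()"
```

```text
t: 22.1
tool_pos: [0.4866, 0.2126, 0.0993]
orientation: [0.762, 0.647, -0.0, -0.0]
ft_force: [0.0, 0.4, -1.0]
gripper_width: 0.54
grasp_force: 30.0
t: 22.72
tool_pos: [0.4864, 0.2132, 0.2821]
orientation: [0.762, 0.648, 0.001, 0.0]
ft_force: [1.3, -0.2, -0.9]
gripper_width: 0.773
grasp_force: 0.0
238 [ 588.4 -345.3] axis 156.4 [50. 76.]
40 [492.5 321.6] axis 66.8 [20. 32.]
```

```bash
python3 -m pendant '[{"delta_pos":[0,-60,0],"angular":[0,0,10],"claw":66},{"delta_pos":[0,-120,0],"angular":[0,0,20],"claw":66},{"delta_pos":[5,-180,0],"angular":[0,0,30],"claw":66},{"delta_pos":[15,-240,0],"angular":[0,0,40],"claw":66},{"delta_pos":[30,-300,0],"angular":[0,0,50],"claw":66}]'; python3 -m pendant '[{"delta_pos":[15,-58,0],"angular":[0,0,10],"claw":66},{"delta_pos":[30,-115,0],"angular":[0,0,20],"claw":66},{"delta_pos":[45,-170,0],"angular":[0,0,26],"claw":66},{"delta_pos":[60,-225,-20],"angular":[0,0,26],"claw":66},{"delta_pos":[74,-257,-60],"angular":[0,0,26],"claw":66}]'; python3 -m pendant '[{"delta_pos":[0,0,0],"angular":[0,0,0],"claw":66}]'; python3 -c "
from h import *
st()"
```

```text
t: 23.4
tool_pos: [0.5123, -0.0674, 0.2803]
orientation: [0.432, 0.902, 0.0, 0.001]
ft_force: [0.3, 0.5, -0.3]
gripper_width: 0.75
grasp_force: 0.0
t: 24.02
tool_pos: [0.5877, -0.3262, 0.2213]
orientation: [0.222, 0.975, -0.001, 0.003]
ft_force: [0.7, 1.2, 0.9]
gripper_width: 0.753
grasp_force: 0.0
t: 24.15
tool_pos: [0.5851, -0.324, 0.2162]
orientation: [0.222, 0.975, 0.001, -0.002]
ft_force: [-0.5, 0.9, -0.7]
gripper_width: 0.749
grasp_force: 0.0
24.15 [ 585.1 -324.   216.2] [[-0.901, 0.433, -0.004], [0.433, 0.901, 0.002], [0.004, 0.0, -1.0]] [-0.5  0.9 -0.7] 65.9 0.0 [-0.52  0.59  1.58 -0.    0.98 -1.65]
```

```bash
python3 -m pendant '[{"delta_pos":[5,-19,0],"angular":[0,0,2],"claw":66},{"delta_pos":[5,-19,-40],"angular":[0,0,2],"claw":66},{"delta_pos":[5,-19,-85],"angular":[0,0,2],"claw":66},{"delta_pos":[5,-19,-119],"angular":[0,0,2],"claw":66},{"delta_pos":[5,-19,-121],"angular":[0,0,2],"claw":66}]'; python3 -m pendant '[{"delta_pos":[0,0,0],"angular":[0,0,0],"claw":48},{"delta_pos":[0,0,0],"angular":[0,0,0],"claw":30},{"delta_pos":[0,0,0],"angular":[0,0,0],"claw":30},{"delta_pos":[0,0,0],"angular":[0,0,0],"claw":30}]'
```

```text
t: 24.78
tool_pos: [0.5903, -0.3401, 0.0974]
orientation: [0.204, 0.979, 0.001, -0.002]
ft_force: [0.7, 0.5, -0.3]
gripper_width: 0.754
grasp_force: 0.0
t: 25.28
tool_pos: [0.5921, -0.3423, 0.1003]
orientation: [0.204, 0.979, -0.0, 0.001]
ft_force: [-0.7, 0.9, 7.3]
gripper_width: 0.494
grasp_force: 30.0
```

```bash
python3 -m pendant '[{"delta_pos":[0,0,50],"angular":[0,0,0],"claw":30},{"delta_pos":[0,0,110],"angular":[0,0,0],"claw":30},{"delta_pos":[-15,20,168],"angular":[0,0,-10],"claw":30},{"delta_pos":[-40,75,168],"angular":[0,0,-20],"claw":30},{"delta_pos":[-65,125,168],"angular":[0,0,-30],"claw":30}]';python3 -m pendant '[{"delta_pos":[-10,58,0],"angular":[0,0,-10],"claw":30},{"delta_pos":[-20,115,0],"angular":[0,0,-20],"claw":30},{"delta_pos":[-30,175,0],"angular":[0,0,-30],"claw":30},{"delta_pos":[-40,235,0],"angular":[0,0,-40],"claw":30},{"delta_pos":[-50,290,0],"angular":[0,0,-46],"claw":30}]'; python3 -m pendant '[{"delta_pos":[-5,50,0],"angular":[0,0,0],"claw":30},{"delta_pos":[-5,54,0],"angular":[0,0,0],"claw":30},{"delta_pos":[-5,54,0],"angular":[0,0,0],"claw":30}]'
```

```text
t: 25.9
tool_pos: [0.5255, -0.2156, 0.2678]
orientation: [0.453, 0.891, 0.0, 0.001]
ft_force: [0.3, 1.3, -2.1]
gripper_width: 0.491
grasp_force: 30.0
t: 26.52
tool_pos: [0.4761, 0.074, 0.267]
orientation: [0.765, 0.644, 0.001, 0.0]
ft_force: [0.4, 0.0, -0.7]
gripper_width: 0.497
grasp_force: 30.0
t: 26.9
tool_pos: [0.4714, 0.1264, 0.2665]
orientation: [0.763, 0.646, 0.0, 0.0]
ft_force: [-0.0, -0.9, -0.9]
gripper_width: 0.503
grasp_force: 30.0
```

```bash
python3 -m pendant '[{"delta_pos":[0,3,-50],"angular":[0,0,0],"claw":30},{"delta_pos":[0,3,-110],"angular":[0,0,0],"claw":30},{"delta_pos":[0,3,-150],"angular":[0,0,0],"claw":30},{"delta_pos":[0,3,-166],"angular":[0,0,0],"claw":30},{"delta_pos":[0,3,-166],"angular":[0,0,0],"claw":30}]'; python3 -m pendant '[{"delta_pos":[0,0,0],"angular":[0,0,0],"claw":50},{"delta_pos":[0,0,0],"angular":[0,0,0],"claw":66},{"delta_pos":[0,0,60],"angular":[0,0,0],"claw":68},{"delta_pos":[0,0,120],"angular":[0,0,0],"claw":60},{"delta_pos":[-60,-30,180],"angular":[0,0,0],"claw":28}]';  python3 -m pendant '[{"delta_pos":[-60,-60,60],"angular":[0,0,0],"claw":28},{"delta_pos":[-90,-120,60],"angular":[0,0,0],"claw":28},{"delta_pos":[-90,-160,60],"angular":[0,0,0],"claw":28}]'; python3 - <<'E'
from h import *
s=cam("top"); g=cam("scene")
cv2.imwrite("pics/c3.png",np.hstack([cv2.resize(s["color"][130:250,200:330,::-1],None,fx=3,fy=3),cv2.resize(s["color"][130:250,330:460,::-1],None,fx=3,fy=3)]))
E
```

```text
t: 27.52
tool_pos: [0.4715, 0.1285, 0.0999]
orientation: [0.764, 0.645, -0.001, -0.0]
ft_force: [-0.6, -0.3, -1.4]
gripper_width: 0.499
grasp_force: 30.0
t: 28.15
tool_pos: [0.4325, 0.1094, 0.2659]
orientation: [0.763, 0.646, 0.004, 0.002]
ft_force: [0.3, -0.2, 0.1]
gripper_width: 0.608
grasp_force: 0.0
t: 28.52
tool_pos: [0.3423, -0.0389, 0.3221]
orientation: [0.763, 0.647, 0.001, 0.002]
ft_force: [1.1, 0.2, -1.0]
gripper_width: 0.324
grasp_force: 0.0
```

View pics/c3.png

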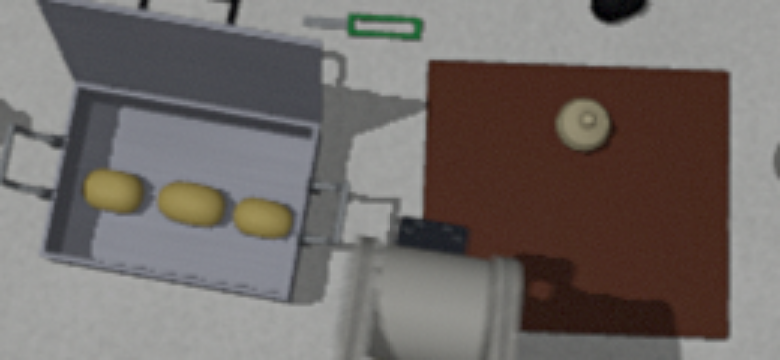

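```bash
python3 -m pendant '[{"delta_pos":[0,0,60],"angular":[0,0,0],"claw":28},{"delta_pos":[40,30,94],"angular":[0,0,0],"claw":28},{"delta_pos":[90,62,94],"angular":[0,0,0],"claw":28},{"delta_pos":[140,96,94],"angular":[0,0,0],"claw":28},{"delta_pos":[190,130,94],"angular":[0,0,0],"claw":28}]'; python3 -m pendant '[{"delta_pos":[50,35,0],"angular":[0,0,0],"claw":28},{"delta_pos":[100,70,0],"angular":[0,0,0],"claw":28},{"delta_pos":[143,99,0],"angular":[0,0,0],"claw":28},{"delta_pos":[143,99,0],"angular":[0,0,0],"claw":28}]'
```

```text
t: 29.25
tool_pos: [0.5348, 0.0943, 0.4151]
orientation: [0.763, 0.646, 0.001, 0.0]
ft_force: [0.2, 0.6, 0.6]
gripper_width: 0.318
grasp_force: 0.0
t: 29.75
tool_pos: [0.678, 0.1942, 0.4131]
orientation: [0.763, 0.647, 0.0, -0.0]
ft_force: [-1.0, 0.3, -0.6]
gripper_width: 0.318
grasp_force: 0.0
```

```bash
python3 -m pendant '[{"delta_pos":[-2,-4,-40],"angular":[0,0,0],"claw":28},{"delta_pos":[-2,-4,-80],"angular":[0,0,0],"claw":28},{"delta_pos":[-2,-4,-107],"angular":[0,0,0],"claw":28},{"delta_pos":[-2,-4,-107],"angular":[0,0,0],"claw":28},{"delta_pos":[-2,-4,-107],"angular":[0,0,0],"claw":15}]'; python3 -m pendant '[{"delta_pos":[0,0,0],"angular":[0,0,0],"claw":5},{"delta_pos":[0,0,0],"angular":[0,0,0],"claw":5},{"delta_pos":[0,0,0],"angular":[0,0,0],"claw":5}]'
```

```text
t: 30.38
tool_pos: [0.6747, 0.1872, 0.309]
orientation: [0.763, 0.646, 0.001, 0.0]
ft_force: [0.6, 0.8, -0.2]
gripper_width: 0.242
grasp_force: 0.0
t: 30.75
tool_pos: [0.6746, 0.1872, 0.3092]
orientation: [0.763, 0.646, 0.001, 0.0]
ft_force: [-4.0, 0.8, 6.5]
gripper_width: 0.104
grasp_force: 30.0
```

```bash
python3 -m pendant '[{"delta_pos":[-14,2.3,6.9],"angular":[0,0,0],"claw":5},{"delta_pos":[-28.2,4.6,12],"angular":[0,0,0],"claw":5},{"delta_pos":[-57.3,9.3,18.8],"angular":[0,0,0],"claw":5},{"delta_pos":[-87.2,14.1,20.3],"angular":[0,0,0],"claw":5},{"delta_pos":[-116.7,18.9,16.5],"angular":[0,0,0],"claw":5}]'; python3 -m pendant '[{"delta_pos":[-28.5,4.6,-9],"angular":[0,0,0],"claw":5},{"delta_pos":[-55,8.9,-22.8],"angular":[0,0,0],"claw":5},{"delta_pos":[-78.7,12.8,-41],"angular":[0,0,0],"claw":5},{"delta_pos":[-99,16.1,-63.2],"angular":[0,0,0],"claw":5},{"delta_pos":[-99,16.1,-63.2],"angular":[0,0,0],"claw":5}]'
```

```text
t: 31.38
tool_pos: [0.5568, 0.2061, 0.3252]
orientation: [0.763, 0.646, 0.001, 0.0]
ft_force: [3.5, 2.8, -3.4]
gripper_width: 0.102
grasp_force: 30.0
t: 32.0
tool_pos: [0.4566, 0.2222, 0.2593]
orientation: [0.763, 0.646, -0.0, -0.001]
ft_force: [1.3, 3.9, -3.9]
gripper_width: 0.102
grasp_force: 30.0
```

```bash
python3 -m pendant '[{"delta_pos":[-9,1.5,-12.5],"angular":[0,0,0],"claw":5},{"delta_pos":[-16,2.6,-25.4],"angular":[0,0,0],"claw":5},{"delta_pos":[-23,3.7,-39],"angular":[0,0,0],"claw":5},{"delta_pos":[-27.5,4.5,-53],"angular":[0,0,0],"claw":5},{"delta_pos":[-28,4.5,-56],"angular":[0,0,0],"claw":5}]'; python3 -m pendant '[{"delta_pos":[0,0,-1],"angular":[0,0,0],"claw":5},{"delta_pos":[0,0,-1],"angular":[0,0,0],"claw":5}]'
```

```text
t: 32.62
tool_pos: [0.4312, 0.2268, 0.2051]
orientation: [0.763, 0.646, 0.001, 0.0]
ft_force: [-9.7, -0.7, 43.9]
gripper_width: 0.103
grasp_force: 30.0
t: 32.88
tool_pos: [0.4312, 0.2268, 0.2051]
orientation: [0.764, 0.646, 0.001, -0.0]
ft_force: [-7.6, 1.8, 28.6]
gripper_width: 0.101
grasp_force: 30.0
```

```bash
python3 -m pendant '[{"delta_pos":[0,0,2],"angular":[0,0,0],"claw":20},{"delta_pos":[0,0,2],"angular":[0,0,0],"claw":40},{"delta_pos":[0,0,60],"angular":[0,0,0],"claw":40},{"delta_pos":[15,30,80],"angular":[0,0,10],"claw":40},{"delta_pos":[30,60,80],"angular":[0,0,20],"claw":40}]'; python3 -m pendant '[{"delta_pos":[12,20,0],"angular":[0,0,10],"claw":40},{"delta_pos":[25,45,0],"angular":[0,0,20],"claw":40},{"delta_pos":[37,65,0],"angular":[0,0,30],"claw":40},{"delta_pos":[50,90,0],"angular":[0,0,40],"claw":40},{"delta_pos":[64,113,0],"angular":[0,0,50],"claw":40}]'; python3 -m pendant '[{"delta_pos":[0,0,0],"angular":[0,0,10],"claw":40},{"delta_pos":[0,0,-20],"angular":[0,0,20],"claw":40},{"delta_pos":[0,0,-30],"angular":[0,0,20],"claw":40}]'; python3 -c "
from h import *
st()"
```

```text
t: 33.5
tool_pos: [0.4619, 0.287, 0.2849]
orientation: [0.638, 0.77, 0.001, 0.001]
ft_force: [0.2, -0.1, 0.5]
gripper_width: 0.453
grasp_force: 0.0
t: 34.12
tool_pos: [0.5249, 0.3997, 0.282]
orientation: [0.252, 0.968, -0.001, -0.001]
ft_force: [0.0, -1.1, 1.0]
gripper_width: 0.455
grasp_force: 0.0
t: 34.5
tool_pos: [0.5242, 0.3987, 0.2512]
orientation: [0.084, 0.996, -0.001, -0.001]
ft_force: [-0.1, 1.1, -0.3]
gripper_width: 0.453
grasp_force: 0.0
34.5 [524.2 398.7 251.2] [[-0.986, 0.167, -0.002], [0.167, 0.986, -0.002], [0.002, -0.002, -1.0]] [-0.1  1.1 -0.3] 39.9 0.0 [ 0.63  0.53  1.59 -0.    1.03 -0.77]
```

```bash
python3 -m pendant '[{"delta_pos":[0,1,-35],"angular":[0,0,0],"claw":40},{"delta_pos":[0,1,-52],"angular":[0,0,0],"claw":40},{"delta_pos":[0,1,-52],"angular":[0,0,0],"claw":25},{"delta_pos":[0,1,-52],"angular":[0,0,0],"claw":12},{"delta_pos":[0,1,-52],"angular":[0,0,0],"claw":4}]'; python3 -m pendant '[{"delta_pos":[0,0,0],"angular":[0,0,0],"claw":4},{"delta_pos":[0,0,0],"angular":[0,0,0],"claw":4},{"delta_pos":[0,0,0],"angular":[0,0,0],"claw":4}]'
```

```text
t: 35.12
tool_pos: [0.5254, 0.4007, 0.2027]
orientation: [0.083, 0.997, 0.001, 0.001]
ft_force: [-1.1, 0.4, 0.1]
gripper_width: 0.15
grasp_force: 0.0
t: 35.5
tool_pos: [0.5252, 0.3997, 0.2026]
orientation: [0.083, 0.997, -0.0, 0.0]
ft_force: [-0.0, -5.6, 5.8]
gripper_width: 0.087
grasp_force: 30.0
```

```bash
python3 -m pendant '[{"delta_pos":[-1.1,-6.7,4.7],"angular":[0,0,0],"claw":4},{"delta_pos":[-3.9,-24,10.9],"angular":[0,0,0],"claw":4},{"delta_pos":[-6.8,-42,10.9],"angular":[0,0,0],"claw":4},{"delta_pos":[-9.6,-59,4.5],"angular":[0,0,0],"claw":4},{"delta_pos":[-11.8,-73,-7.4],"angular":[0,0,0],"claw":4}]'; python3 -m pendant '[{"delta_pos":[-0.9,-5.3,-7.6],"angular":[0,0,0],"claw":4},{"delta_pos":[-1.5,-9.1,-16],"angular":[0,0,0],"claw":4},{"delta_pos":[-1.5,-9.1,-19],"angular":[0,0,0],"claw":4},{"delta_pos":[-1.5,-9.1,-19],"angular":[0,0,0],"claw":4}]'
```

```text
t: 36.12
tool_pos: [0.5135, 0.3271, 0.1964]
orientation: [0.083, 0.997, 0.001, 0.001]
ft_force: [-0.1, 5.3, 1.3]
gripper_width: 0.094
grasp_force: 30.0
t: 36.62
tool_pos: [0.5118, 0.3166, 0.1768]
orientation: [0.083, 0.997, -0.001, 0.0]
ft_force: [-2.5, -9.8, 15.5]
gripper_width: 0.091
grasp_force: 30.0
```

```bash
python3 -m pendant '[{"delta_pos":[0,0,0],"angular":[0,0,0],"claw":20},{"delta_pos":[0,0,2],"angular":[0,0,0],"claw":26},{"delta_pos":[0,0,42],"angular":[0,0,0],"claw":26},{"delta_pos":[0,0,42],"angular":[0,0,0],"claw":2},{"delta_pos":[0,0,42],"angular":[0,0,0],"claw":0}]'; python3 -m pendant '[{"delta_pos":[0,2,-10],"angular":[0,0,0],"claw":0},{"delta_pos":[0,2,-20],"angular":[0,0,0],"claw":0},{"delta_pos":[0,2,-24],"angular":[0,0,0],"claw":0},{"delta_pos":[0,2,-26],"angular":[0,0,0],"claw":0},{"delta_pos":[0,2,-26],"angular":[0,0,0],"claw":0}]'
```

```text
t: 37.25
tool_pos: [0.5112, 0.3182, 0.2167]
orientation: [0.083, 0.997, -0.0, -0.0]
ft_force: [-0.6, -0.0, -0.2]
gripper_width: 0.108
grasp_force: 0.0
t: 37.88
tool_pos: [0.511, 0.3198, 0.1927]
orientation: [0.083, 0.997, -0.001, -0.001]
ft_force: [-8.6, -4.8, 23.9]
gripper_width: 0.005
grasp_force: 12.0
```

```bash
python3 -m pendant '[{"delta_pos":[0,0,50],"angular":[0,0,0],"claw":10},{"delta_pos":[0,0,70],"angular":[0,0,0],"claw":40},{"delta_pos":[-9,-57,70],"angular":[0,0,0],"claw":40},{"delta_pos":[-18,-115,70],"angular":[0,0,0],"claw":40},{"delta_pos":[-27,-170,70],"angular":[0,0,0],"claw":40}]'; python3 -m pendant '[{"delta_pos":[-10,-57,0],"angular":[0,0,0],"claw":40},{"delta_pos":[-19,-113,0],"angular":[0,0,0],"claw":40},{"delta_pos":[-19,-113,-20],"angular":[0,0,0],"claw":40},{"delta_pos":[-19,-113,-20],"angular":[0,0,0],"claw":40}]'
```

```text
t: 38.5
tool_pos: [0.4837, 0.1486, 0.2603]
orientation: [0.083, 0.997, -0.0, -0.0]
ft_force: [0.4, -0.1, -0.2]
gripper_width: 0.453
grasp_force: 0.0
t: 39.0
tool_pos: [0.4645, 0.0365, 0.2396]
orientation: [0.084, 0.996, -0.0, -0.002]
ft_force: [-0.5, -0.6, 0.1]
gripper_width: 0.453
grasp_force: 0.0
```

```bash
python3 -m pendant '[{"delta_pos":[0,0,-25],"angular":[0,0,0],"claw":40},{"delta_pos":[0,0,-38],"angular":[0,0,0],"claw":40},{"delta_pos":[0,0,-38],"angular":[0,0,0],"claw":25},{"delta_pos":[0,0,-38],"angular":[0,0,0],"claw":12},{"delta_pos":[0,0,-38],"angular":[0,0,0],"claw":4}]'; python3 -m pendant '[{"delta_pos":[0,0,0],"angular":[0,0,0],"claw":4},{"delta_pos":[0,0,0],"angular":[0,0,0],"claw":4},{"delta_pos":[0,0,0],"angular":[0,0,0],"claw":4}]'
```

```text
t: 39.62
tool_pos: [0.4659, 0.0374, 0.2037]
orientation: [0.083, 0.997, 0.0, 0.001]
ft_force: [-0.4, 0.2, 0.1]
gripper_width: 0.152
grasp_force: 0.0
t: 40.0
tool_pos: [0.4659, 0.037, 0.2035]
orientation: [0.083, 0.997, -0.0, 0.001]
ft_force: [-1.3, -1.8, 6.3]
gripper_width: 0.09
grasp_force: 30.0
```

```bash
python3 -m pendant '[{"delta_pos":[1.1,6.7,4.7],"angular":[0,0,0],"claw":4},{"delta_pos":[3.9,24,10.9],"angular":[0,0,0],"claw":4},{"delta_pos":[6.8,42,10.9],"angular":[0,0,0],"claw":4},{"delta_pos":[9.6,59,4.5],"angular":[0,0,0],"claw":4},{"delta_pos":[11.8,73,-7.4],"angular":[0,0,0],"claw":4}]'; python3 -m pendant '[{"delta_pos":[0.9,5.3,-7.6],"angular":[0,0,0],"claw":4},{"delta_pos":[1.5,9.1,-16],"angular":[0,0,0],"claw":4},{"delta_pos":[1.5,9.1,-19],"angular":[0,0,0],"claw":4},{"delta_pos":[1.5,9.1,-19],"angular":[0,0,0],"claw":4}]'; python3 -m pendant '[{"delta_pos":[0,0,0],"angular":[0,0,0],"claw":20},{"delta_pos":[0,0,2],"angular":[0,0,0],"claw":26},{"delta_pos":[0,0,42],"angular":[0,0,0],"claw":26},{"delta_pos":[0,0,42],"angular":[0,0,0],"claw":2},{"delta_pos":[0,0,42],"angular":[0,0,0],"claw":0}]'; python3 -m pendant '[{"delta_pos":[0,-1,-10],"angular":[0,0,0],"claw":0},{"delta_pos":[0,-1,-20],"angular":[0,0,0],"claw":0},{"delta_pos":[0,-1,-24],"angular":[0,0,0],"claw":0},{"delta_pos":[0,-1,-26],"angular":[0,0,0],"claw":0},{"delta_pos":[0,-1,-26],"angular":[0,0,0],"claw":0}]'
```

```text
t: 40.62
tool_pos: [0.4778, 0.1106, 0.1956]
orientation: [0.083, 0.997, -0.0, 0.001]
ft_force: [3.0, -11.5, -3.1]
gripper_width: 0.093
grasp_force: 30.0
t: 41.12
tool_pos: [0.4796, 0.1192, 0.178]
orientation: [0.083, 0.997, 0.0, 0.001]
ft_force: [-2.5, -4.8, 22.0]
gripper_width: 0.095
grasp_force: 30.0
t: 41.75
tool_pos: [0.4784, 0.1193, 0.2181]
orientation: [0.083, 0.997, -0.0, -0.0]
ft_force: [0.3, 0.2, 0.4]
gripper_width: 0.106
grasp_force: 0.0
t: 42.38
tool_pos: [0.4782, 0.1182, 0.1931]
orientation: [0.083, 0.997, -0.0, -0.001]
ft_force: [-6.8, -1.6, 16.3]
gripper_width: 0.004
grasp_force: 8.4
```

Contact heights show both clips are fully down. I'll retreat and look.

```bash
python3 -m pendant '[{"delta_pos":[0,0,60],"angular":[0,0,0],"claw":10},{"delta_pos":[0,0,110],"angular":[0,0,0],"claw":20},{"delta_pos":[-50,-30,130],"angular":[0,0,0],"claw":40},{"delta_pos":[-90,-80,130],"angular":[0,0,0],"claw":40},{"delta_pos":[-110,-130,130],"angular":[0,0,0],"claw":40}]'; python3 -m pendant '[{"delta_pos":[0,0,0],"angular":[0,0,0],"claw":40},{"delta_pos":[0,0,0],"angular":[0,0,0],"claw":40}]'; python3 - <<'E'
from h import *
s=cam("top"); g=cam("scene")
cv2.imwrite("pics/c4.png",np.vstack([np.hstack([g["color"][80:360,100:500,::-1],s["color"][60:340,150:550,::-1]]),np.hstack([cv2.resize(g["color"][150:235,320:440,::-1],(400,283)),cv2.resize(s["color"][150:235,200:320,::-1],(400,283))])]))
E
```

```text
t: 43.0
tool_pos: [0.367, -0.0124, 0.3225]
orientation: [0.082, 0.997, -0.0, 0.0]
ft_force: [1.7, 0.2, 0.2]
gripper_width: 0.451
grasp_force: 0.0
t: 43.25
tool_pos: [0.3692, -0.0117, 0.3226]
orientation: [0.084, 0.996, 0.0, 0.0]
ft_force: [0.4, 0.6, -0.5]
gripper_width: 0.446
grasp_force: 0.0
```

View pics/c4.png

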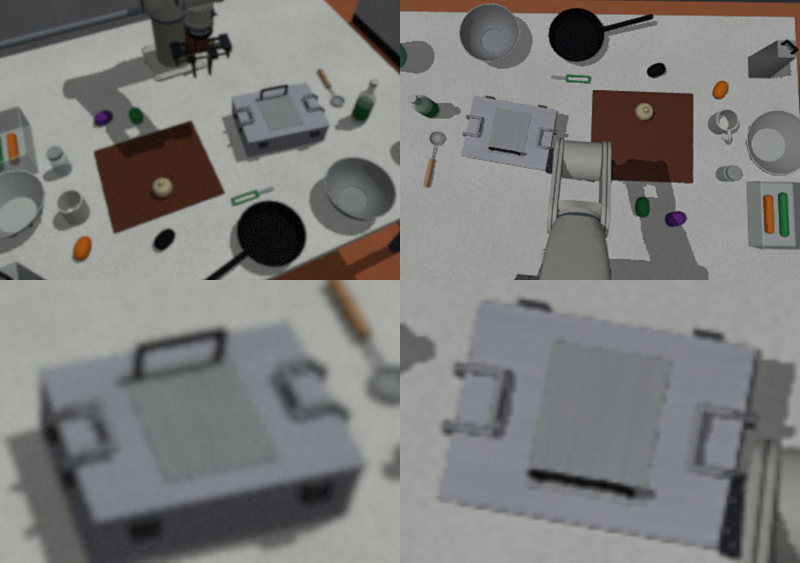

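The picture shows the lid shut and both clips down over it. Only the onion is left on the board, and the other things on the table are where they were.

```bash
python3 -c "
from cell import ticket
print(ticket.sign_off())"
```

```text
the job is handed in; nothing more can be done
None
```

The job is handed in: all three peeled potatoes are in the box, its lid is shut, both clips are fully down, and the onion and everything else are where they were.

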